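Load the cartridge rocker, couple its drive and start it

ROBOT

A 7-joint arm with a two-finger parallel gripper is mounted at the origin on the work surface. World frame = base frame: x ahead of the robot, y to its left, z up, the work surface at z = 0. Lengths are in mm, angles in rad, forces in N, time in s.
With the tool pointing down it reaches from about 350 to 900 mm from the base axis. Payload 19.9 kg.
Tool frame: the origin (TCP) lies at the very end of the fingers, on their centre line; the grasp point (between the pads) lies 19 mm behind it; z points along the fingers, y is the line along which they close (so a half turn about z gives the same grasp; the last joint's range is limited). The gripper opens to 94 mm and grips with 3 to 60 N. Pads are 16 mm wide; open, the fingers measure 119 mm over their backs; the gripper's body (75 mm by 177 mm) begins 78 mm behind the grasp point.
Start: joints at [-1.371, 0.417, -0.01, 1.614, 0.005, 1.111, -0.053], TCP at [149.648, 606.798, 205.425] pointing down, gripper open.
Joint ranges: [-2.81, 2.81], [-0.39, 2.02], [-1.27, 1.25], [0.06, 2.57], [-1.19, 4.33], [0.19, 2], [-2.82, 2.82]. Speed limits (rad/s): [1.89, 1.89, 2.39, 2.39, 3.01, 3.01, 3.01].

INTERFACE

Orientations are given as a unit quaternion [x, y, z, w].
In Python, from workcell import robot gives the robot as it stands. The module is installed in compiled form; this text tells all that it offers.
- The arm moves only by the shell command python3 -m creep 'ROWS'. ROWS is text: rows parted by semicolons, each of 7 numbers parted by spaces: the opening, from 0 (shut) to 1 (fully open), then the shift along the tool's x, y, z in mm, then the turn, a rotation vector about the tool's x, y, z in rad. In form: fingers dx dy dz wx wy wz; .... A call has 1 to 8 rows; each row shifts and turns the commanded pose from where the row before left it, along the tool's axes as they then stand; what a row does not reach is not made up. A row lasts 1/10 s, in which the tool goes at most 50 mm and 8.59 degrees, less where a joint would pass 70% of its speed; a pose out of reach is approached as far as the arm can. A call with a gripper value outside its range is refused whole. The fingers move at their own pace and stop on an object; the grip force is fixed at half the most. Time passes only in rows, so rows that do not move let the fingers close. It gives the time, the measured TCP pose, the force, the opening and the grip force at its end, in the units of the state.
- robot.get_obs(): the state, without advancing time (a new reading comes with each control period).
- robot.camera(name): name is "side" or "top"; returns (picture, depth): 384x512x3 uint8, red, green, blue; 384x512 float32, mm along the optical axis (not along the pixel's ray), 0 where there is no reading.
- robot.camera_info(name): a dict with "fx", "fy", "cx", "cy" (pixels), "view" (4x4, takes a point from world to camera coordinates). Camera axes: x right, y up, looking along -z (the intrinsics and any distortion apply to the point x, -y, -z); pixel columns grow to the right and rows downward; lengths in mm; the calibration is good to about 2 mm. A picture is of the moment at which its call begins. camera_info takes no time and is no camera call.
- robot.close_job(): hands the job in; it is judged then, once.
The state is a dict: "time_s": time; "joints": joint angles; "dq": joint speeds; "joint_torque": joint torques, N m; "eef_pos": TCP position; "ee_rot": TCP orientation; "contact_force": force on the tool from outside, world axes, zero at the start; "wrist_torque": the same for the moment, N m; "opening": opening from 0.0 (shut) to 1.0 (fully open); "grip_force": force on a finger pad.
Only numpy, scipy, OpenCV 4.12 (cv2) and the standard library are available. Lean on these libraries where they do the work, as an engineer would, in place of code of your own. Each camera call takes 0.05 s, during which the arm holds its last target. There are 200 camera calls.

TASK

Clear the transport bar out of the rocker, laying it flat on the bench, and load every cartridge lying on the bench into the rocker, one to a station, lowering (not dropping) each until both stub axles rest on the bottoms of their slots. Then take the drive pin from the control box, put it through the slotted plate and feel along the hidden drive slide until the pin drops in and its flange sits on the plate. Last, turn the start switch clockwise to its stop and let it spring back, leaving the cartridges and the pin in place and the other things on the bench undisturbed.

Things in the scene. Friction and masses are not known exactly. Their poses are not given: they have to be found in the camera images.
- cartridge1_mid (a point): centre of a bioreactor cartridge (20 mm above its underside); x axis: its long axis. Clear square housing 80 mm long, 34 x 34 mm across (take it here), between two grey square end caps 12 mm long, 40 x 40 mm; a steel stub axle, diameter 10 mm, 16 mm long, stands out of each cap. 136 mm long, both ends alike, 180 g. Starts lying on the bench; may be absent
- cartridge2_mid (a point): centre of a bioreactor cartridge (20 mm above its underside); x axis: its long axis. Clear square housing 80 mm long, 34 x 34 mm across (take it here), between two grey square end caps 12 mm long, 40 x 40 mm; a steel stub axle, diameter 10 mm, 16 mm long, stands out of each cap. 136 mm long, both ends alike, 180 g. Starts lying on the bench; may be absent
- cartridge3_mid (a point): centre of a bioreactor cartridge (20 mm above its underside); x axis: its long axis. Clear square housing 80 mm long, 34 x 34 mm across (take it here), between two grey square end caps 12 mm long, 40 x 40 mm; a steel stub axle, diameter 10 mm, 16 mm long, stands out of each cap. 136 mm long, both ends alike, 180 g. Starts lying on the bench; may be absent
- station1 (a point): the rocker's station 1 (the one farthest from the drive housing): where a cartridge's centre lies when seated, 60 mm above the bench. x: direction of the cartridge's axis; y: along the row of stations, 80 mm apart. Any cartridge fits any station, either way round. Slots: see rocker
- station2 (a point): the rocker's station 2 (the middle one): where a cartridge's centre lies when seated, 60 mm above the bench. x: direction of the cartridge's axis; y: along the row of stations, 80 mm apart. Any cartridge fits any station, either way round. Slots: see rocker
- station3 (a point): the rocker's station 3 (next to the drive housing): where a cartridge's centre lies when seated, 60 mm above the bench. x: direction of the cartridge's axis; y: along the row of stations, 80 mm apart. Any cartridge fits any station, either way round. Slots: see rocker
- rocker: fixed machine: white deck, 12 mm thick, 170 x 320 mm, axes as the stations'. Two aluminium cheek plates 8 mm thick, centred 60 mm either way of the stations along x, have at each station an open slot for a stub axle: 12 mm wide, floor 5 mm below station height, straight to 18 mm above it, then flared to 28 mm at the cheek's top, 30 mm above it
- slot (a point): centre, on the top face (81 mm above the bench), of the slotted dark steel plate on the rocker's white drive housing (160 mm along x, 60 mm across, 165 mm to +y of station 2). The slot runs along x: 60 mm long, 16 mm wide, plate 6 mm thick. A black slit rubber lip hides what is below; it does not resist the pin. Below is the drive slide
- pin_grip (a point): on the axis of the steel drive pin, 32 mm above its flange's underside, 77 mm above its tip; z: its axis, up. Round grip 22 mm in diameter, 48 mm tall; under it a flange 30 mm in diameter, 6 mm thick; under that a shank 12 mm in diameter, 45 mm long, the last 5 mm tapering to 7 mm. Fully home, the flange rests on the slotted plate, this point 32 mm above it; beside the hole it stands 20 mm higher
- pin: the same drive pin as a whole, 160 g, origin at its tip. At the start it stands in a hole of the control box, 16 mm wide, its flange on the box's top, 60 mm above the bench: lift it straight out
- key_grip (a point): on the vertical turning axis of the start switch on the control box: a black bar grip 42 mm long, 12 mm thick, 36 mm tall, over a disc 42 mm in diameter. 18 mm below the grip's top, 93 mm above the bench; x: along the bar (turns with it), y: across it (pinch the 12 mm). The box: fixed, grey, 170 x 110 x 60 mm, the pin's parking hole 100 mm from this axis
- key (a joint): angle of the start switch: 0 at rest, growing as it is turned clockwise seen from above, to its stop at 1.05 rad; a spring (about 0.15 N m at the stop) turns it back to 0 when let go
- slot_floor (a point): on the flat top of the fixed steel drive slide, 25 mm below slot, under the middle of the slot; the slide reaches under the whole slot. It has one round hole, 14 mm in diameter and 30 mm deep, on the slot's centre line, anywhere up to 18 mm either way along x of this point: not seen and not given, to be found by feel
- flask: bystander, leave it alone: a flat clear culture flask with a blue cap, 145 x 75 x 32 mm
- jar: bystander, leave it alone: a jar 60 mm in diameter, 70 mm tall
- dishes: bystander, leave it alone: a stack of clear dishes 90 mm in diameter, 45 mm tall
- tip_box: bystander, leave it alone: a grey pipette tip box 85 x 120 x 60 mm
- marker: bystander, leave it alone: a marker pen lying on the bench, 134 mm long, 14 mm thick
- tube_stand: bystander, leave it alone: a white stand with three capped tubes, 50 x 100 mm, 92 mm tall
- bar_mid (a point): centre of the transport bar: a plain aluminium block 100 mm long, 36 x 36 mm across, a steel stub axle 10 mm in diameter and 16 mm long at each end, 300 g; x: its long axis. At the start it sits in the rocker's middle station as a cartridge would. Lying on the bench its centre is 18 mm high
- cartridge1: the same cartridge1 as a whole, origin at the middle of its underside as built
- cartridge2: the same cartridge2 as a whole, origin at the middle of its underside as built
- cartridge3: the same cartridge3 as a whole, origin at the middle of its underside as built

How it is judged:
By the outcome, as a careful person would: the job done as asked, in the order asked, and still so for the second after the job is handed in, with the robot touching nothing.
Of cartridge1, cartridge2, cartridge3 only 2 to 3 are there at a start; the rules pass over those that are not, and their reading is None.
At some moment in a run one of cartridge1, cartridge2, cartridge3 may be knocked a few centimetres aside while the robot is not near it.
It also fails if it takes over 210 s, if anything falls off the work surface, if the arm or the gripper's body presses on something with over 40 N, if the wrist force passes 120 N, or if a joint passes its speed limit or range.

## Working session

There is one attempt and no reset: what is moved stays moved. The work goes in short steps, Python scripts to look and compute and a shell command to move; the robot and the scene stay as the last step left them, time stands still between calls to the robot, and variables do not carry over. Pictures are saved under pics/ and viewed, at most 14 in all, crops included, and the job is handed in when it is done.

```bash
mkdir -p pics
cat > h.py <<'E'
import numpy as np, cv2
from workcell import robot
def snap(n,save=None):
    im,d=robot.camera(n)
    if save: cv2.imwrite('pics/'+save,im[...,::-1])
    np.savez('/tmp/'+n+'.npz',im=im,d=d)
    return im,d
def load(n):
    z=np.load('/tmp/'+n+'.npz'); return z['im'],z['d']
def pts(n,d):
    I=robot.camera_info(n); v,u=np.mgrid[:d.shape[0],:d.shape[1]]
    c=np.stack([(u-I['cx'])/I['fx']*d,-(v-I['cy'])/I['fy']*d,-d,np.ones_like(d)],-1)
    return (c@np.linalg.inv(I['view']).T)[...,:3]
def ray(n,u,v,z):
    I=robot.camera_info(n); M=np.linalg.inv(I['view'])
    u=np.asarray(u,float);v=np.asarray(v,float)
    dr=np.stack([(u-I['cx'])/I['fx'],-(v-I['cy'])/I['fy'],-np.ones_like(u)],-1)@M[:3,:3].T
    o=M[:3,3]; t=(z-o[2])/dr[...,2]; return o+dr*t[...,None]
def proj(n,p):
    I=robot.camera_info(n); c=I['view']@np.append(p,1); return I['cx']-I['fx']*c[0]/c[2], I['cy']+I['fy']*c[1]/c[2]
E
python3 - <<'E'
from h import *
for n in ('top','side'):
    snap(n,n+'0.png'); i=robot.camera_info(n); print({k:np.round(v,3).tolist() for k,v in i.items() if k!='view'}, np.linalg.inv(i['view']).round(3))
print({k:np.round(v,3).tolist() for k,v in robot.get_obs().items()})
E
```

```text
{'fx': 463.311, 'fy': 463.311, 'cx': 247.065, 'cy': 194.675} [[-2.300000e-02  9.830000e-01 -1.840000e-01  2.791920e+02]
 [-1.000000e+00 -2.400000e-02 -5.000000e-03 -2.202000e+01]
 [-9.000000e-03  1.840000e-01  9.830000e-01  1.614112e+03]
 [ 0.000000e+00  0.000000e+00  0.000000e+00  1.000000e+00]]
{'fx': 366.361, 'fy': 366.361, 'cx': 261.66, 'cy': 190.765} [[-8.65000e-01  3.83000e-01 -3.24000e-01  2.34590e+02]
 [-5.01000e-01 -6.79000e-01  5.36000e-01  5.38549e+02]
 [-1.40000e-02  6.26000e-01  7.79000e-01  8.93902e+02]
 [ 0.00000e+00  0.00000e+00  0.00000e+00  1.00000e+00]]
{'time_s': 0.1, 'joints': [-1.37, 0.418, -0.01, 1.614, 0.005, 1.111, -0.053], 'dq': [0.002, -0.002, 0.002, -0.003, 0.001, -0.002, 0.001], 'joint_torque': [0.001, -85.259, 0.64, -42.67, -0.049, 0.016, 0.0], 'eef_pos': [149.596, 606.469, 204.906], 'ee_rot': [0.121, 0.993, -0.001, -0.0], 'contact_force': [0.097, -0.049, 0.02], 'wrist_torque': [0.032, -0.016, -0.001], 'grip_force': 0.0, 'opening': 1.001}
```

View pics/top0.png

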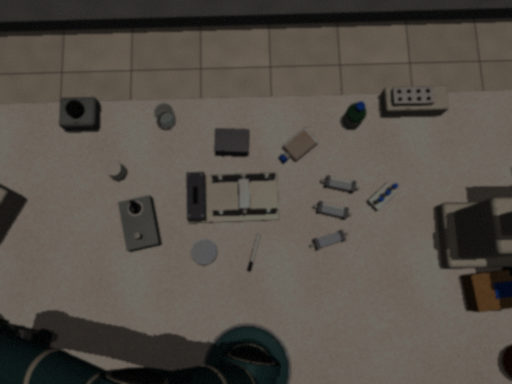

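View pics/side0.png

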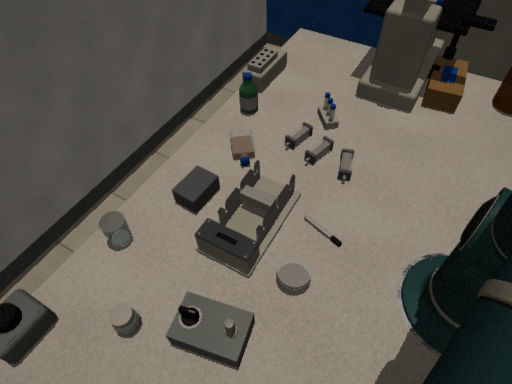

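The top view shows three cartridges at (339,184), (331,210) and (328,240). The rocker is at about (240,197) with the bar in its middle, and the drive housing at (195,197). The control box is at (139,222), with the switch at (133,205) and the pin at (138,237). Next I measure these with depth.

```bash
cat >> h.py <<'E'
def comps(n,d,zlo,zhi,amin=12,box=None):
    P=pts(n,d); m=((P[...,2]>zlo)&(P[...,2]<zhi)&(d>0))
    if box: m&=(P[...,0]>box[0])&(P[...,0]<box[1])&(P[...,1]>box[2])&(P[...,1]<box[3])
    k,l,s,c=cv2.connectedComponentsWithStats(m.astype(np.uint8),connectivity=8)
    for i in range(1,k):
        if s[i,4]<amin: continue
        q=P[l==i]; r=cv2.minAreaRect(q[:,:2].astype(np.float32))
        print('px',c[i].round(),'n',s[i,4],'ctr',np.round(r[0],1),'size',np.round(r[1],1),'ang',round(r[2],1),'mean',q.mean(0).round(1),'zpct',np.percentile(q[:,2],[5,50,95]).round(1))
E
python3 - <<'E'
from h import *
B=(250,800,-450,520)
for n in('top','side'):
    im,d=load(n); 
    P=pts(n,d); print(n,'bench z',np.median(P[260:280,290:330,2]) if n=='top' else np.median(P[200:215,280:300,2]))
    for a,b in((8,300),(70,100)): print(a,b); comps(n,d,a,b,8,B)
im,_=load('top')
c=im[160:270,110:370]; cv2.imwrite('pics/c1.png',cv2.resize(c,None,fx=3,fy=3,interpolation=cv2.INTER_CUBIC)[...,::-1])
E
```

```text
top bench z 0.11056966410558289
8 300
px [232. 143.] n 832 ctr [762.1  34.1] size [119.9  79. ] ang 88.5 mean [757.   33.6  55.1] zpct [23.1 58.3 65.2]
px [298. 146.] n 707 ctr [ 746.6 -196. ] size [ 75.7 149.1] ang 38.0 mean [ 747.5 -201.    29.7] zpct [20.  30.3 36.6]
px [116. 170.] n 301 ctr [672.9 438.7] size [59.6 54.8] ang 23.3 mean [668.1 435.4  56.1] zpct [16.4 65.5 73.8]
px [231. 197.] n 3958 ctr [572.7  35.2] size [171.9 319.3] ang 1.1 mean [567.3  40.9  42.8] zpct [ 9.1 21.  87.1]
px [340. 184.] n 387 ctr [ 613.  -341.8] size [136.2  51.5] ang 76.2 mean [ 606.  -338.5   33.3] zpct [14.6 35.3 42.4]
px [140. 223.] n 1810 ctr [485.5 355.1] size [171.6 113.6] ang 11.5 mean [482.1 350.4  60.2] zpct [32.1 59.7 98.3]
px [371. 201.] n 38 ctr [ 544.1 -442. ] size [32.7 14.3] ang 2.9 mean [ 544.4 -443.    24.9] zpct [10.8 26.6 34.3]
px [332. 210.] n 380 ctr [ 514.7 -308.1] size [134.7  43.8] ang 74.1 mean [ 514.7 -307.4   34.2] zpct [17.2 36.1 43.4]
px [329. 239.] n 364 ctr [ 414.7 -293. ] size [ 39.4 136.4] ang 16.5 mean [ 413.7 -290.9   35.3] zpct [22.3 36.3 42.5]
px [254. 252.] n
[... 3297 characters left out ...]
  81.8] zpct [72.  80.1 92.2]
px [221. 211.] n 46 ctr [633.8  93.5] size [22.3  8.3] ang 82.0 mean [633.5  96.4  83.3] zpct [71.6 83.6 92.8]
px [227. 239.] n 1377 ctr [574.6 160.5] size [162.1  62.4] ang 0.7 mean [570.4 162.8  81.6] zpct [75.8 82.  84.6]
px [259. 229.] n 44 ctr [514.4  92.3] size [22.7  8. ] ang 86.4 mean [513.9  95.3  83.9] zpct [72.7 85.6 92.8]
px [120. 314.] n 337 ctr [676.8 442.4] size [50.6 51.3] ang 30.7 mean [676.6 442.8  71.8] zpct [70.2 71.7 73.9]
px [189. 317.] n 151 ctr [535.2 367.4] size [39.7 36.6] ang 75.2 mean [533.9 371.3  79.1] zpct [70.2 73.9 98. ]
px [231. 331.] n 48 ctr [436.3 351.4] size [22.9 10.2] ang 47.1 mean [434.1 352.2  85.1] zpct [70.9 84.7 97.8]
```

View pics/c1.png

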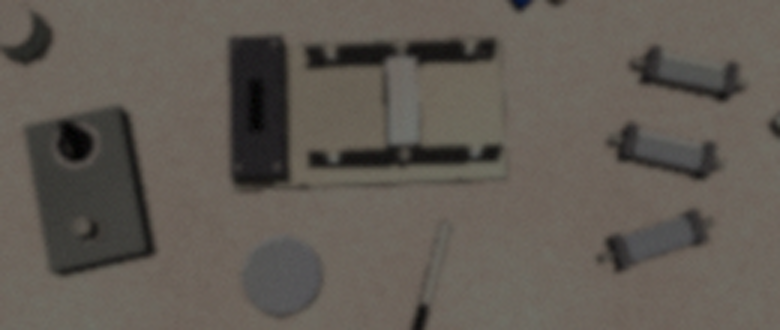

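```bash
cat >> h.py <<'E'
from scipy.spatial.transform import Rotation as R
def plan(p,yaw,gp=False):
    """tool-down target TCP p, tool x at world yaw (deg): rotation vec first, then shift in turned frame"""
    o=robot.get_obs(); Rc=R.from_quat(o['ee_rot']); c,s=np.cos(np.radians(yaw)),np.sin(np.radians(yaw))
    Rt=R.from_matrix(np.array([[c,s,0],[s,-c,0],[0,0,-1.]]))
    w=(Rc.inv()*Rt).as_rotvec(); t=Rt.inv().apply(np.array(p)-o['eef_pos'])
    print('at',np.round(o['eef_pos'],1),'F',np.round(o['contact_force'],1),'op',round(float(o['opening']),3),'| turn',w.round(3),'shift',t.round(1),'len',np.linalg.norm(t).round())
E
python3 -c "
from h import *
plan((573.5,-5.5,160),180.9)"
```

```text
at [149.6 606.5 204.9] F [ 0.1 -0.   0. ] op 1.001 | turn [-0.001 -0.    -0.258] shift [-414.2 -618.6   44.9] len 746.0
```

```bash
python3 -m creep '0.8 0 0 0 0 0 -0.129;0.8 0 0 0 0 0 -0.129;0.8 -20 -30 0 0 0 0;0.8 -25 -37 0 0 0 0;0.8 -25 -37 0 0 0 0;0.8 -25 -37 0 0 0 0;0.8 -25 -37 0 0 0 0;0.8 -25 -37 0 0 0 0'
python3 -m creep '0.8 -25 -37 0 0 0 0;0.8 -25 -37 0 0 0 0;0.8 -25 -37 0 0 0 0;0.8 -25 -37 0 0 0 0;0.8 -25 -37 0 0 0 0;0.8 -25 -37 0 0 0 0;0.8 -25 -37 0 0 0 0;0.8 0 0 0 0 0 0'
python3 -c "
from h import *
plan((573.5,-5.5,160),180.9)"
```

```text
time_s: 0.9
eef_pos: [298.8, 392.4, 205.3]
ee_rot: [-0.008, 1.0, -0.0, -0.0]
contact_force: [2.0, 0.8, 0.3]
opening: 0.799
grip_force: 0.0
time_s: 1.7
eef_pos: [479.6, 132.9, 205.4]
ee_rot: [-0.005, 1.0, -0.001, 0.0]
contact_force: [-0.4, 1.6, -0.5]
opening: 0.8
grip_force: 0.0
at [479.6 132.9 205.4] F [-0.4  1.6 -0.5] op 0.8 | turn [-0.002  0.001 -0.006] shift [ -91.7 -139.9   45.4] len 173.0
```

```bash
python3 -m creep '0.8 -23 -35 0 0 0 0;0.8 -23 -35 0 0 0 0;0.8 -23 -35 0 0 0 0;0.8 -23 -35 0 0 0 0;0.8 0 0 45 0 0 -0.006;0.8 0 0 0 0 0 0'
python3 - <<'E'
from h import *
plan((573.5,-5.5,45),180.9)
im,d=snap('top'); P=pts('top',d)
comps('top',d,110,300,8,(300,800,-300,300))
im,d=snap('side'); comps('side',d,110,200,8,(400,800,-300,300))
c=im[120:290,180:350]; cv2.imwrite('pics/c2.png',cv2.resize(c,None,fx=3,fy=3,interpolation=cv2.INTER_CUBIC)[...,::-1])
E
```

```text
time_s: 2.3
eef_pos: [569.0, -1.0, 156.1]
ee_rot: [-0.01, 1.0, -0.0, -0.004]
contact_force: [-0.8, 0.6, -0.2]
opening: 0.799
grip_force: 0.0
at [569.   -1.  156.1] F [-0.8  0.6 -0.2] op 0.799 | turn [-0.001 -0.007  0.005] shift [ -4.4  -4.6 111.1] len 111.0
px [267. 183.] n 230 ctr [568.3 -72. ] size [35.2 67.3] ang 88.6 mean [561.1 -74.4 292.8] zpct [275.8 295.1 299. ]
px [213. 182.] n 66 ctr [566.   82.4] size [ 6.3 68. ] ang 89.6 mean [564.6  82.4 295.2] zpct [291.  295.4 298.8]
px [266. 163.] n 78 ctr [570.4 -39.6] size [19.8  8.9] ang 18.2 mean [569.6 -39.8 180.2] zpct [163.1 180.1 198. ]
px [250. 184.] n 65 ctr [568.1  47.7] size [20.8 10.6] ang 25.3 mean [566.2  47.3 184.1] zpct [169.4 185.1 197.9]
```

View pics/c2.png

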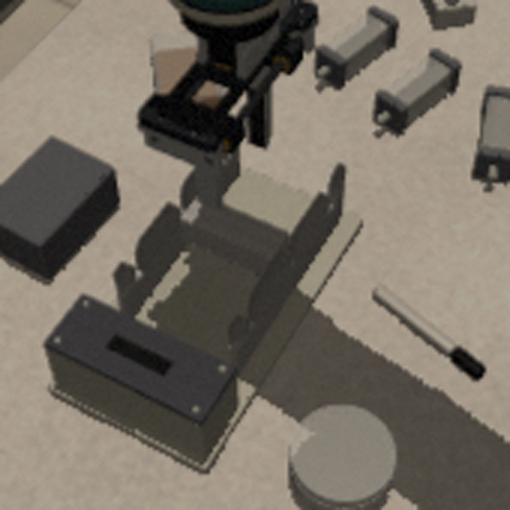

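The view from the side shows the open fingers above the bar at crop (230,150). They agree with the robot's readings to about 1 mm. I go down and grip.

```bash
python3 -m creep '0.8 -4.5 -4.5 0 0 -0.007 0.005;0.8 0 0 35 0 0 0;0.8 0 0 35 0 0 0;0.8 0 0 30 0 0 0;0.8 0 0 11 0 0 0;0.8 0 0 0 0 0 0;0 0 0 0 0 0 0;0 0 0 0 0 0 0'
python3 -m creep '0 0 0 0 0 0 0;0 0 0 0 0 0 0;0 0 0 0 0 0 0;0 0 0 0 0 0 0'
python3 -m creep '0 0 0 -5 0 0 0;0 0 0 -15 0 0 0;0 0 0 -20 0 0 0;0 0 0 -25 0 0 0;0 0 0 -25 0 0 0;0 0 0 0 0 0 0'
python3 -c "
from h import *
plan((470,-175,130),180.9)"
```

```text
time_s: 3.2
eef_pos: [578.1, -4.7, 51.3]
ee_rot: [-0.009, 1.0, 0.0, 0.005]
contact_force: [-0.2, -0.5, 0.8]
opening: 0.667
grip_force: 0.0
time_s: 3.6
eef_pos: [577.1, -4.8, 49.7]
ee_rot: [-0.009, 1.0, 0.0, 0.004]
contact_force: [-0.8, -0.4, 3.3]
opening: 0.378
grip_force: 30.0
time_s: 4.2
eef_pos: [577.9, -5.0, 143.4]
ee_rot: [-0.008, 1.0, 0.0, 0.006]
contact_force: [0.2, 0.6, -3.7]
opening: 0.379
grip_force: 30.0
at [577.9  -5.  143.4] F [ 0.2  0.6 -3.7] op 0.379 | turn [0.    0.012 0.001] shift [ 110.6 -168.3   13.4] len 202.0
```

```bash
python3 -m creep '0 0 0 0 0 0.012 0.001;0 22 -33 0 0 0 0;0 26 -40 0 0 0 0;0 26 -40 0 0 0 0;0 23 -35 0 0 0 0;0 14 -20 10 0 0 0;0 0 0 30 0 0 0;0 0 0 0 0 0 0'
python3 -m creep '0 0 0 30 0 0 0;0 0 0 30 0 0 0;0 0 0 10 0 0 0;0 0 0 0 0 0 0'
python3 -c "
from h import *
plan((470,-175,9),180.9)"
```

```text
time_s: 5.0
eef_pos: [465.3, -174.4, 97.0]
ee_rot: [-0.007, 1.0, 0.001, -0.006]
contact_force: [-0.5, 0.5, -2.2]
opening: 0.382
grip_force: 30.0
time_s: 5.4
eef_pos: [467.0, -174.1, 29.5]
ee_rot: [-0.008, 1.0, 0.0, -0.004]
contact_force: [0.1, 0.0, -3.1]
opening: 0.383
grip_force: 30.0
at [ 467.  -174.1   29.5] F [ 0.1  0.  -3.1] op 0.383 | turn [ 0.001 -0.008  0.001] shift [-3.  -0.9 20.5] len 21.0
```

```bash
python3 -m creep '0 0 0 8 0 -0.008 0;0 0 0 5 0 0 0;0 0 0 3 0 0 0;0 0 0 1 0 0 0;0 0 0 1 0 0 0;0 0 0 1 0 0 0;0 0 0 0 0 0 0'
```

```text
time_s: 6.1
eef_pos: [467.5, -174.7, 11.1]
ee_rot: [-0.008, 1.0, -0.0, 0.002]
contact_force: [0.0, 0.3, -2.8]
opening: 0.377
grip_force: 30.0
```

```bash
python3 -m creep '0 0 0 1 0 0 0;0 0 0 1 0 0 0;0 0 0 0 0 0 0'
python3 -m creep '0 0 0 1 0 0 0;0 0 0 0 0 0 0'
```

```text
time_s: 6.4
eef_pos: [467.4, -174.6, 8.9]
ee_rot: [-0.008, 1.0, -0.0, 0.001]
contact_force: [-0.2, -0.2, -3.0]
opening: 0.38
grip_force: 30.0
time_s: 6.6
eef_pos: [467.6, -174.7, 8.1]
ee_rot: [-0.008, 1.0, -0.0, 0.002]
contact_force: [0.7, 0.2, -1.6]
opening: 0.384
grip_force: 30.0
```

```bash
python3 -m creep '0 0 0 0.7 0 0 0;0 0 0 0 0 0 0;0.5 0 0 0 0 0 0;0.6 0 0 0 0 0 0;0.6 0 0 0 0 0 0;0.6 0 0 0 0 0 0;0.6 0 0 -10 0 0 0;0.6 0 0 -30 0 0 0'
python3 -m creep '0.6 0 0 -40 0 0 0;0.6 0 0 -40 0 0 0;0.8 0 0 0 0 0 0'
python3 - <<'E'
from h import *
for n in('top','side'):
    im,d=snap(n); print(n); comps(n,d,8,46,60,(330,700,-450,-130))
    if n=='top': cv2.imwrite('pics/t2.png',cv2.resize(im[150:280,150:400],None,fx=3,fy=3)[...,::-1])
plan((414.5,-290,100),106.7); plan((515.5,-307,100),74.5)
E
```

```text
time_s: 7.4
eef_pos: [466.0, -174.4, 46.7]
ee_rot: [-0.008, 1.0, 0.0, -0.0]
contact_force: [0.6, 0.4, 0.7]
opening: 0.596
grip_force: 0.0
time_s: 7.7
eef_pos: [469.3, -175.5, 132.4]
ee_rot: [-0.008, 1.0, -0.001, 0.005]
contact_force: [1.1, 0.6, -0.5]
opening: 0.65
grip_force: 0.0
top
px [340. 184.] n 376 ctr [ 611.  -341.3] size [135.6  47.6] ang 76.7 mean [ 605.8 -339.    33.5] zpct [16.6 35.2 42.8]
px [343. 212.] n 138 ctr [ 506.4 -348.6] size [51.  40.8] ang 67.9 mean [ 504.7 -343.3   34.7] zpct [18.5 36.2 44. ]
px [333. 238.] n 272 ctr [ 418.5 -303.7] size [ 41.9 109.9] ang 17.8 mean [ 416.9 -304.9   35.8] zpct [24.5 36.6 42.9]
side
px [296. 135.] n 290 ctr [ 610.2 -338.8] size [137.3  40.4] ang 76.7 mean [ 612.7 -323.2   34.1] zpct [14.7 38.1 42.4]
px [345. 164.] n 374 ctr [ 415.1 -283.3] size [ 40.  120.3] ang 16.8 mean [ 414.7 -279.1   34.6] zpct [16.  37.7 42.2]
px [308. 155.] n 81 ctr [ 535.4 -260.3] size [23.9 35.7] ang 31.6 mean [ 535.9 -258.8   29.7] zpct [10.4 31.1 42.1]
px [316. 182.] n 514 ctr [ 466.8 -174.1] size [ 40.5 130. ] ang 89.9 mean [ 464.3 -168.2   30.6] zpct [11.4 35.3 39.3]
at [ 467.5 -174.6  128.5] F [-0.3 -0.3 -0.5] op 0.737 | turn [0.003 0.005 1.296] shift [-95.3 -84.   28.5] len 130.0
at [ 467.5 -174.6  128.5] F [-0.3 -0.3 -0.5] op 0.737 | turn [0.005 0.004 1.858] shift [-114.8   81.6   28.5] len 144.0
```

View pics/t2.png

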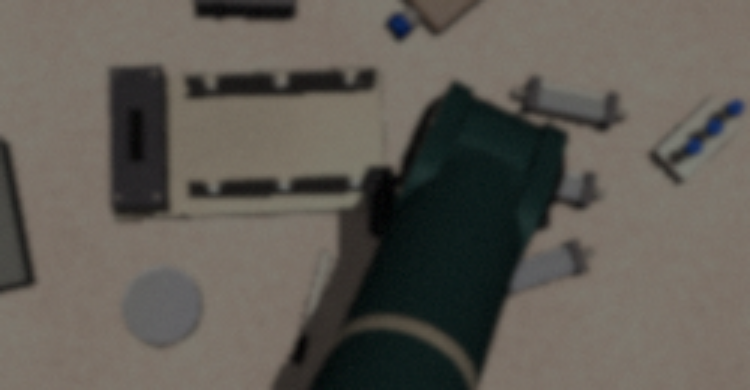

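The top view shows the bar gone from the rocker and under the gripper on the bench, with all three cartridges where they were. Next is the near cartridge (414.7,-292).

```bash
python3 -m creep '0.8 0 0 0 0 0 0.144;0.8 0 0 0 0 0 0.144;0.8 0 0 0 0 0 0.144;0.8 0 0 0 0 0 0.144;0.8 0 0 0 0 0 0.144;0.8 0 0 0 0 0 0.144;0.8 0 0 0 0 0 0.144;0.8 0 0 0 0 0 0.144'
python3 -m creep '0.8 0 0 0 0 0 0.144;0.8 -24 -21 0 0 0 0;0.8 -24 -21 0 0 0 0;0.8 -24 -21 0 0 0 0;0.8 -24 -21 0 0 0 0;0.8 0 0 20 0 0 0;0.8 0 0 0 0 0 0;0.8 0 0 0 0 0 0'
python3 - <<'E'
from h import *
plan((415,-292,5),106.7)
im,d=snap('side'); comps('side',d,8,43,60,(330,700,-450,-200))
E
```

```text
time_s: 8.6
eef_pos: [466.4, -174.5, 126.5]
ee_rot: [0.54, 0.841, 0.0, 0.0]
contact_force: [0.2, 0.1, -0.2]
opening: 0.798
grip_force: 0.0
time_s: 9.4
eef_pos: [413.8, -290.2, 106.8]
ee_rot: [0.597, 0.802, 0.001, 0.0]
contact_force: [0.0, 0.4, -0.3]
opening: 0.803
grip_force: 0.0
at [ 413.8 -290.2  106.8] F [ 0.   0.4 -0.3] op 0.803 | turn [ 0.001 -0.    -0.   ] shift [ -2.1   0.6 101.8] len 102.0
px [298. 135.] n 375 ctr [ 610.1 -340.3] size [137.3  41.3] ang 75.1 mean [ 607.3 -330.5   31.9] zpct [12.6 36.7 41.6]
px [319. 149.] n 401 ctr [ 518.8 -306.9] size [137.6  40.7] ang 74.4 mean [ 516.3 -299.1   32.4] zpct [12.5 37.  41.7]
px [345. 164.] n 364 ctr [ 415.7 -283.7] size [ 39.5 121.8] ang 17.1 mean [ 414.6 -279.3   34.6] zpct [16.2 37.6 41.4]
```

```bash
python3 -m creep '0.8 -2 0 30 0 0 0;0.8 0 0 35 0 0 0;0.8 0 0 25 0 0 0;0.8 0 0 10 0 0 0;0.8 0 0 0 0 0 0;0.2 0 0 0 0 0 0;0.2 0 0 0 0 0 0;0.2 0 0 0 0 0 0'
python3 -m creep '0 0 0 0 0 0 0;0 0 0 0 0 0 0;0 0 0 0 0 0 0;0 0 0 -3 0 0 0;0 0 0 -15 0 0 0;0 0 0 -35 0 0 0;0 0 0 -40 0 0 0;0 0 0 -40 0 0 0'
python3 -c "
from h import *
plan((574,74.5,140),180.9);plan((575.5,-85.5,140),180.9)"
```

```text
time_s: 10.25
eef_pos: [415.8, -292.7, 8.2]
ee_rot: [0.597, 0.802, 0.001, 0.002]
contact_force: [-0.8, 0.0, 0.5]
opening: 0.583
grip_force: 0.0
time_s: 11.05
eef_pos: [413.9, -292.7, 142.3]
ee_rot: [0.597, 0.802, 0.001, 0.001]
contact_force: [1.4, 0.2, -1.9]
opening: 0.361
grip_force: 30.0
at [ 413.9 -292.7  142.3] F [ 1.4  0.2 -1.9] op 0.361 | turn [ 1.000e-03  2.000e-03 -1.296e+00] shift [-165.8  364.7    2.3] len 401.0
at [ 413.9 -292.7  142.3] F [ 1.4  0.2 -1.9] op 0.361 | turn [ 1.000e-03  2.000e-03 -1.296e+00] shift [-164.8  204.7    2.3] len 263.0
```

```bash
python3 -m creep '0 0 0 0 0 0 -0.144;0 0 0 0 0 0 -0.144;0 0 0 0 0 0 -0.144;0 0 0 0 0 0 -0.144;0 0 0 0 0 0 -0.144;0 0 0 0 0 0 -0.144;0 0 0 0 0 0 -0.144;0 0 0 0 0 0 -0.144'
python3 -m creep '0 0 0 0 0 0 -0.144;0 -14 30 0 0 0 0;0 -18 40 0 0 0 0;0 -18 40 0 0 0 0;0 -18 40 0 0 0 0;0 -18 40 0 0 0 0;0 -18 40 0 0 0 0;0 -18 40 0 0 0 0'
python3 -m creep '0 -18 40 0 0 0 0;0 -18 38 0 0 0 0;0 -8 16 0 0 0 0;0 0 0 0 0 0 0;0 0 0 0 0 0 0'
python3 - <<'E'
from h import *
plan((574,74.5,140),180.9)
im,d=snap('side'); comps('side',d,130,190,20,(400,700,-50,200))
cv2.imwrite('pics/s3.png',cv2.resize(im[100:290,170:340],None,fx=3,fy=3,interpolation=cv2.INTER_CUBIC)[...,::-1])
E
```

```text
time_s: 11.85
eef_pos: [414.3, -292.8, 141.1]
ee_rot: [0.061, 0.998, -0.0, 0.001]
contact_force: [-0.2, 0.2, -2.7]
opening: 0.36
grip_force: 30.0
time_s: 12.65
eef_pos: [532.6, -19.4, 141.6]
ee_rot: [-0.008, 1.0, -0.0, 0.002]
contact_force: [1.2, -0.3, -1.9]
opening: 0.36
grip_force: 30.0
time_s: 13.15
eef_pos: [574.5, 73.0, 141.1]
ee_rot: [-0.008, 1.0, -0.001, 0.001]
contact_force: [-0.3, -0.7, -1.9]
opening: 0.356
grip_force: 30.0
at [574.5  73.  141.1] F [-0.3 -0.7 -1.9] op 0.356 | turn [-0.001  0.003 -0.   ] shift [0.5 1.5 1.1] len 2.0
px [250. 200.] n 506 ctr [543.8  70.8] size [75.1 58.7] ang 5.3 mean [545.7  78.3 166.4] zpct [145.1 170.6 179.8]
```

View pics/s3.png

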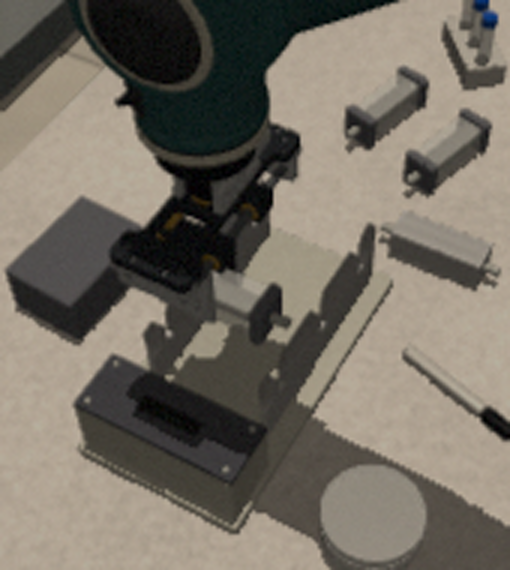

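The side view shows the cartridge at crop (250,295) held level above station 3, and the bar lying flat on the bench at (440,250). I lower it, slowly once it is below the cheek tops.

```bash
python3 -m creep '0 0 1.5 20 0 0 0;0 0 0 25 0 0 0;0 0 0 10 0 0 0;0 0 0 5 0 0 0;0 0 0 5 0 0 0;0 0 0 5 0 0 0;0 0 0 5 0 0 0;0 0 0 0 0 0 0'
python3 -m creep '0 0 0 5 0 0 0;0 0 0 5 0 0 0;0 0 0 0 0 0 0'
```

```text
time_s: 14.0
eef_pos: [574.8, 75.5, 65.3]
ee_rot: [-0.008, 1.0, -0.0, 0.001]
contact_force: [-0.8, 0.2, -1.7]
opening: 0.359
grip_force: 30.0
time_s: 14.3
eef_pos: [574.7, 75.5, 55.0]
ee_rot: [-0.008, 1.0, -0.0, 0.001]
contact_force: [-0.5, -0.4, -2.1]
opening: 0.36
grip_force: 30.0
```

```bash
python3 -m creep '0 0 0 3 0 0 0;0 0 0 3 0 0 0;0 0 0 1 0 0 0;0 0 0 0 0 0 0'
python3 -m creep '0 0 0 1 0 0 0;0 0 0 0 0 0 0'
python3 -m creep '0 0 0 1 0 0 0;0 0 0 0 0 0 0'
```

```text
time_s: 14.7
eef_pos: [574.9, 75.5, 48.5]
ee_rot: [-0.008, 1.0, -0.0, 0.001]
contact_force: [-0.2, 0.1, -2.7]
opening: 0.36
grip_force: 30.0
time_s: 14.9
eef_pos: [575.0, 75.5, 47.6]
ee_rot: [-0.008, 1.0, -0.0, 0.001]
contact_force: [-0.0, 0.2, -2.1]
opening: 0.363
grip_force: 30.0
time_s: 15.1
eef_pos: [575.2, 75.5, 47.2]
ee_rot: [-0.008, 1.0, 0.0, 0.002]
contact_force: [-4.1, 0.3, 8.6]
opening: 0.356
grip_force: 30.0
```

```bash
python3 -m creep '0 0 0 -0.4 0 0 0;0.5 0 0 0 0 0 0;0.55 0 0 0 0 0 0;0.55 0 0 0 0 0 0;0.55 0 0 -10 0 0 0;0.55 0 0 -30 0 0 0;0.55 0 0 -40 0 0 0;0.55 0 0 -30 0 0 0'
python3 - <<'E'
from h import *
im,d=snap('side'); comps('side',d,8,43,60,(330,700,-450,-200))
P=pts('side',d); m=(abs(P[...,1]-75)<22)&(P[...,0]>520)&(P[...,0]<625)&(P[...,2]>60)&(P[...,2]<100); print(P[m].mean(0),np.percentile(P[m][:,2],[5,50,95]))
im,d=snap('top'); comps('top',d,8,43,60,(330,700,-450,-200)); comps('top',d,60,86,60,(520,625,30,120))
plan((516,-307.5,150),74.5)
E
```

```text
time_s: 15.9
eef_pos: [575.1, 75.4, 159.9]
ee_rot: [-0.008, 1.0, 0.0, 0.002]
contact_force: [0.7, -0.1, 1.1]
opening: 0.55
grip_force: 0.0
px [327. 124.] n 65 ctr [ 548.3 -440.7] size [17.3 37.6] ang 89.7 mean [ 547.  -441.3   21.8] zpct [ 9.1 22.3 33. ]
px [298. 135.] n 375 ctr [ 610.8 -338.9] size [135.2  40.6] ang 75.6 mean [ 607.3 -330.5   31.8] zpct [12.1 36.3 41.5]
px [318. 150.] n 394 ctr [ 518.3 -306.4] size [136.1  40.1] ang 73.8 mean [ 516.9 -298.    32.3] zpct [12.9 37.  41.1]
[572.63794994  79.41847603  76.52354638] [63.87956181 78.08070079 81.88393283]
px [340. 184.] n 365 ctr [ 607.2 -341.3] size [137.4  41. ] ang 77.7 mean [ 605.6 -339.2   32.9] zpct [15.  35.2 41.2]
px [333. 210.] n 364 ctr [ 516.5 -307.9] size [134.   48.3] ang 80.1 mean [ 514.6 -307.9   33.5] zpct [15.6 35.9 41.4]
at [576.8  75.7 161.8] F [ 0.9  0.4 -1. ] op 0.548 | turn [0.01  0.005 1.857] shift [-385.5   43.8   11.8] len 388.0
```

```bash
python3 -m creep '0.8 0 0 0 0 0 0.144;0.8 0 0 0 0 0 0.144;0.8 0 0 0 0 0 0.144;0.8 0 0 0 0 0 0.144;0.8 0 0 0 0 0 0.144;0.8 0 0 0 0 0 0.144;0.8 0 0 0 0 0 0.144;0.8 0 0 0 0 0 0.144'
python3 -m creep '0.8 0 0 0 0 0 0.144;0.8 0 0 0 0 0 0.144;0.8 0 0 0 0 0 0.144;0.8 0 0 0 0 0 0.144;0.8 0 0 0 0 0 0.129;0.8 -30 4 0 0 0 0;0.8 -40 5 0 0 0 0;0.8 -40 5 0 0 0 0'
python3 -m creep '0.8 -40 5 0 0 0 0;0.8 -40 5 0 0 0 0;0.8 -40 5 0 0 0 0;0.8 -40 5 0 0 0 0;0.8 -40 4 0 0 0 0;0.8 -40 4 10 0 0 0;0.8 -30 2 20 0 0 0;0.8 0 0 0 0 0 0'
python3 - <<'E'
from h import *
im,d=snap('side'); comps('side',d,8,43,60,(330,700,-450,-200))
plan((516.5,-307.5,6),74.5)
E
```

```text
time_s: 16.8
eef_pos: [574.5, 75.5, 157.1]
ee_rot: [0.54, 0.841, 0.001, 0.001]
contact_force: [-0.4, -0.1, 0.2]
opening: 0.8
grip_force: 0.0
time_s: 17.6
eef_pos: [558.4, -35.0, 157.0]
ee_rot: [0.795, 0.606, 0.001, 0.001]
contact_force: [-0.2, -0.0, -1.4]
opening: 0.799
grip_force: 0.0
time_s: 18.4
eef_pos: [512.9, -306.2, 125.1]
ee_rot: [0.797, 0.603, -0.0, 0.0]
contact_force: [-0.5, -0.0, 0.6]
opening: 0.795
grip_force: 0.0
px [327. 124.] n 68 ctr [ 546.8 -440.1] size [39.3 18.7] ang 2.2 mean [ 547.  -442.    22.2] zpct [ 9.1 22.7 33.2]
px [298. 135.] n 370 ctr [ 609.4 -340. ] size [139.   39.9] ang 76.2 mean [ 607.5 -330.8   31.9] zpct [12.4 36.7 41.6]
px [319. 149.] n 396 ctr [ 518.1 -307.8] size [136.7  38.8] ang 74.8 mean [ 516.5 -298.9   32.5] zpct [13.6 37.  41.7]
at [ 514.3 -304.1  125.9] F [ 0.1  0.1 -0.7] op 0.801 | turn [ 0.001 -0.    -0.003] shift [ -2.6   3.1 119.9] len 120.0
```

```bash
python3 -m creep '0.8 -2.5 3 30 0 0 0;0.8 0 0 40 0 0 0;0.8 0 0 35 0 0 0;0.8 0 0 14 0 0 0;0.8 0 0 0 0 0 0;0.2 0 0 0 0 0 0;0.2 0 0 0 0 0 0;0.2 0 0 0 0 0 0'
python3 -m creep '0 0 0 0 0 0 0;0 0 0 0 0 0 0;0 0 0 0 0 0 0;0 0 0 -3 0 0 0;0 0 0 -15 0 0 0;0 0 0 -35 0 0 0;0 0 0 -40 0 0 0;0 0 0 -40 0 0 0'
python3 -c "
from h import *
plan((575,-5,140),0.9)"
```

```text
time_s: 19.25
eef_pos: [519.3, -305.8, 9.3]
ee_rot: [0.796, 0.606, 0.002, 0.002]
contact_force: [-0.1, 0.6, -0.6]
opening: 0.584
grip_force: 0.0
time_s: 20.05
eef_pos: [517.5, -305.8, 143.2]
ee_rot: [0.796, 0.605, 0.001, 0.001]
contact_force: [1.0, 0.1, -0.8]
opening: 0.363
grip_force: 30.0
at [ 517.5 -305.8  143.2] F [ 1.   0.1 -0.8] op 0.363 | turn [ 0.002 -0.002  1.284] shift [  62.2 -299.8    3.2] len 306.0
```

```bash
python3 -m creep '0 0 0 0 0 0 0.143;0 0 0 0 0 0 0.143;0 0 0 0 0 0 0.143;0 0 0 0 0 0 0.143;0 0 0 0 0 0 0.143;0 0 0 0 0 0 0.143;0 0 0 0 0 0 0.143;0 0 0 0 0 0 0.143'
python3 -m creep '0 0 0 0 0 0 0.14;0 6 -30 0 0 0 0;0 8 -38 0 0 0 0;0 8 -38 0 0 0 0;0 8 -38 0 0 0 0;0 8 -38 0 0 0 0;0 8 -38 0 0 0 0;0 8 -38 0 0 0 0'
python3 -m creep '0 6 -30 0 0 0 0;0 2 -12 0 0 0 0;0 0 0 0 0 0 0;0 0 0 0 0 0 0'
python3 - <<'E'
from h import *
plan((575,-5,48),0.9)
im,d=snap('side'); comps('side',d,130,190,20,(400,700,-100,150)); comps('side',d,8,43,60,(330,700,-450,-200))
E
```

```text
time_s: 20.85
eef_pos: [518.0, -305.6, 141.9]
ee_rot: [0.997, 0.075, 0.002, 0.0]
contact_force: [0.0, 0.1, -1.7]
opening: 0.358
grip_force: 30.0
time_s: 21.65
eef_pos: [567.8, -45.0, 142.1]
ee_rot: [1.0, 0.008, 0.002, -0.0]
contact_force: [0.5, -0.8, -2.0]
opening: 0.36
grip_force: 30.0
time_s: 22.05
eef_pos: [574.8, -5.8, 141.6]
ee_rot: [1.0, 0.008, 0.002, 0.0]
contact_force: [-0.3, -0.9, -1.7]
opening: 0.359
grip_force: 30.0
at [574.8  -5.8 141.6] F [-0.3 -0.9 -1.7] op 0.359 | turn [ 0.    -0.003  0.   ] shift [ 0.2 -0.8 93.6] len 94.0
px [264. 180.] n 507 ctr [565.3  -4.2] size [118.6  54.3] ang 12.9 mean [550.9   0.9 164. ] zpct [142.6 169.  176.2]
px [327. 123.] n 64 ctr [ 549.8 -440.5] size [34.4 17.9] ang 2.3 mean [ 548.  -441.5   22.7] zpct [ 8.6 23.  34. ]
px [298. 135.] n 371 ctr [ 609.4 -337.8] size [135.2  40.5] ang 77.3 mean [ 607.5 -330.8   31.8] zpct [13.4 36.7 41.2]
```

```bash
python3 -m creep '0 0 -1 20 0 0 0;0 0 0 25 0 0 0;0 0 0 10 0 0 0;0 0 0 5 0 0 0;0 0 0 5 0 0 0;0 0 0 5 0 0 0;0 0 0 5 0 0 0;0 0 0 0 0 0 0'
python3 -m creep '0 0 0 5 0 0 0;0 0 0 5 0 0 0;0 0 0 3 0 0 0;0 0 0 1 0 0 0;0 0 0 0 0 0 0'
python3 -m creep '0 0 0 1 0 0 0;0 0 0 0 0 0 0'
```

```text
time_s: 22.9
eef_pos: [575.1, -3.8, 65.8]
ee_rot: [1.0, 0.008, 0.001, 0.0]
contact_force: [-0.3, -0.7, -1.9]
opening: 0.361
grip_force: 30.0
time_s: 23.4
eef_pos: [575.2, -3.7, 51.9]
ee_rot: [1.0, 0.008, 0.001, 0.0]
contact_force: [-1.0, -1.4, -2.8]
opening: 0.356
grip_force: 30.0
time_s: 23.6
eef_pos: [575.3, -3.7, 51.1]
ee_rot: [1.0, 0.008, 0.002, 0.0]
contact_force: [0.4, -2.0, -1.6]
opening: 0.357
grip_force: 30.0
```

```bash
python3 -m creep '0 0 0.7 1 0 0 0;0 0 0 0 0 0 0'
python3 -m creep '0 0 0 1 0 0 0;0 0 0 0 0 0 0'
python3 -m creep '0 0 0 1 0 0 0;0 0 0 0 0 0 0'
```

```text
time_s: 23.8
eef_pos: [575.2, -4.3, 50.0]
ee_rot: [1.0, 0.008, 0.001, -0.0]
contact_force: [0.2, 0.3, -1.4]
opening: 0.364
grip_force: 30.0
time_s: 24.0
eef_pos: [575.3, -4.3, 48.9]
ee_rot: [1.0, 0.008, 0.001, 0.0]
contact_force: [-0.3, -1.3, -2.5]
opening: 0.361
grip_force: 30.0
time_s: 24.2
eef_pos: [575.3, -4.3, 48.1]
ee_rot: [1.0, 0.008, 0.002, -0.0]
contact_force: [-0.1, -0.4, 1.1]
opening: 0.36
grip_force: 30.0
```

```bash
python3 -m creep '0 0 0 0.7 0 0 0;0 0 0 0 0 0 0'
python3 -m creep '0 0 0 -0.3 0 0 0;0.5 0 0 0 0 0 0;0.55 0 0 0 0 0 0;0.55 0 0 0 0 0 0;0.55 0 0 -10 0 0 0;0.55 0 0 -30 0 0 0;0.55 0 0 -40 0 0 0;0.55 0 0 -30 0 0 0'
python3 - <<'E'
from h import *
im,d=snap('side'); comps('side',d,8,43,60,(330,700,-450,-200))
im,d=snap('top'); comps('top',d,8,43,60,(330,700,-450,-200)); comps('top',d,60,86,60,(520,625,-50,120))
plan((608,-340,150),76.5)
E
```

```text
time_s: 24.4
eef_pos: [575.5, -4.3, 48.0]
ee_rot: [1.0, 0.008, 0.002, -0.0]
contact_force: [-4.1, 1.0, 12.4]
opening: 0.362
grip_force: 30.0
time_s: 25.2
eef_pos: [575.1, -4.9, 160.3]
ee_rot: [1.0, 0.008, 0.002, 0.0]
contact_force: [0.1, -0.1, -0.4]
opening: 0.551
grip_force: 0.0
px [327. 123.] n 64 ctr [ 548.8 -439.8] size [36.  19.2] ang 0.9 mean [ 547.5 -442.1   22.9] zpct [ 9.6 23.1 34.5]
px [298. 135.] n 369 ctr [ 609.3 -339.3] size [140.2  41.5] ang 78.0 mean [ 607.1 -330.9   31.9] zpct [12.4 37.  41.6]
px [340. 184.] n 352 ctr [ 607.5 -340.3] size [135.7  40.6] ang 76.5 mean [ 606.  -338.3   33.5] zpct [18.3 35.5 41.4]
px [246. 204.] n 82 ctr [543.5  -5.7] size [36.9 46.2] ang 88.7 mean [534.8  -9.7  78. ] zpct [72.2 78.4 83.9]
at [576.6  -4.9 161.7] F [ 0.4 -0.  -0.5] op 0.552 | turn [ 0.005 -0.007 -1.319] shift [-318.5  108.8   11.7] len 337.0
```

```bash
python3 -m creep '0.8 0 0 0 0 0 -0.1465;0.8 0 0 0 0 0 -0.1465;0.8 0 0 0 0 0 -0.1465;0.8 0 0 0 0 0 -0.1465;0.8 0 0 0 0 0 -0.1465;0.8 0 0 0 0 0 -0.1465;0.8 0 0 0 0 0 -0.1465;0.8 0 0 0 0 0 -0.1465'
python3 -m creep '0.8 0 0 0 0 0 -0.1465;0.8 -28 10 0 0 0 0;0.8 -40 14 0 0 0 0;0.8 -40 14 0 0 0 0;0.8 -40 14 0 0 0 0;0.8 -40 14 0 0 0 0;0.8 -40 14 0 0 0 0;0.8 -40 14 0 0 0 0'
python3 -m creep '0.8 -40 14 15 0 0 0;0.8 -10 1 20 0 0 0;0.8 0 0 0 0 0 0;0.8 0 0 0 0 0 0'
python3 - <<'E'
from h import *
im,d=snap('side'); comps('side',d,8,43,60,(330,700,-450,-200))
plan((608.8,-340,7),76.5)
E
```

```text
time_s: 26.1
eef_pos: [574.7, -4.4, 157.6]
ee_rot: [0.827, 0.562, 0.001, 0.001]
contact_force: [0.2, 0.2, -0.0]
opening: 0.801
grip_force: 0.0
time_s: 26.9
eef_pos: [603.6, -288.6, 157.6]
ee_rot: [0.785, 0.619, 0.001, 0.001]
contact_force: [0.2, 0.4, -0.8]
opening: 0.799
grip_force: 0.0
time_s: 27.3
eef_pos: [606.8, -338.0, 122.6]
ee_rot: [0.785, 0.619, 0.001, 0.0]
contact_force: [0.9, 0.1, 0.4]
opening: 0.799
grip_force: 0.0
px [327. 123.] n 67 ctr [ 548.1 -441. ] size [17.4 38.4] ang 87.8 mean [ 547.  -442.1   23.3] zpct [ 9.1 24.7 33.6]
px [298. 135.] n 382 ctr [ 610.6 -340.6] size [144.  41.] ang 76.4 mean [ 607.4 -330.    31.7] zpct [10.6 36.9 41.5]
at [ 607.4 -337.6  123.3] F [0.8 0.2 0.3] op 0.801 | turn [ 0.003 -0.001  0.002] shift [ -2.    1.9 116.3] len 116.0
```

```bash
python3 -m creep '0.8 -2 2 30 0 0 0;0.8 0 0 40 0 0 0;0.8 0 0 32 0 0 0;0.8 0 0 13 0 0 0;0.8 0 0 0 0 0 0;0.2 0 0 0 0 0 0;0.2 0 0 0 0 0 0;0.2 0 0 0 0 0 0'
python3 -m creep '0 0 0 0 0 0 0;0 0 0 0 0 0 0;0 0 0 0 0 0 0;0 0 0 -3 0 0 0;0 0 0 -15 0 0 0;0 0 0 -35 0 0 0;0 0 0 -40 0 0 0;0 0 0 -40 0 0 0'
python3 -c "
from h import *
plan((576.5,-85,140),0.9)"
```

```text
time_s: 28.15
eef_pos: [609.5, -341.7, 9.3]
ee_rot: [0.785, 0.619, 0.002, 0.002]
contact_force: [0.2, 0.5, 0.2]
opening: 0.583
grip_force: 0.0
time_s: 28.95
eef_pos: [607.9, -341.5, 143.2]
ee_rot: [0.785, 0.619, 0.001, 0.001]
contact_force: [0.5, 0.0, -1.4]
opening: 0.36
grip_force: 30.0
at [ 607.9 -341.5  143.2] F [ 0.5  0.  -1.4] op 0.36 | turn [ 0.002 -0.002  1.319] shift [ -27.4 -257.     3.2] len 258.0
```

```bash
python3 -m creep '0 0 0 0 0 0 0.1465;0 0 0 0 0 0 0.1465;0 0 0 0 0 0 0.1465;0 0 0 0 0 0 0.1465;0 0 0 0 0 0 0.1465;0 0 0 0 0 0 0.1465;0 0 0 0 0 0 0.1465;0 0 0 0 0 0 0.1465'
python3 -m creep '0 0 0 0 0 0 0.1465;0 -3 -25 0 0 0 0;0 -4 -38 0 0 0 0;0 -4 -38 0 0 0 0;0 -4 -38 0 0 0 0;0 -4 -38 0 0 0 0;0 -4 -38 0 0 0 0;0 -4 -30 0 0 0 0'
python3 -m creep '0 0 -12 0 0 0 0;0 0 0 0 0 0 0;0 0 0 0 0 0 0'
python3 - <<'E'
from h import *
plan((576.5,-84.7,48),0.9)
E
```

```text
time_s: 29.75
eef_pos: [608.3, -341.3, 141.9]
ee_rot: [0.997, 0.079, 0.002, 0.0]
contact_force: [-0.2, -0.8, -1.5]
opening: 0.36
grip_force: 30.0
time_s: 30.55
eef_pos: [576.9, -94.4, 141.4]
ee_rot: [1.0, 0.009, 0.002, -0.001]
contact_force: [1.0, -0.0, -2.3]
opening: 0.361
grip_force: 30.0
time_s: 30.85
eef_pos: [577.1, -85.8, 141.3]
ee_rot: [1.0, 0.008, 0.002, 0.0]
contact_force: [0.0, 0.1, -2.5]
opening: 0.362
grip_force: 30.0
at [577.1 -85.8 141.3] F [ 0.   0.1 -2.5] op 0.362 | turn [ 0.    -0.004  0.001] shift [-0.5 -1.1 93.3] len 93.0
```

```bash
python3 -m creep '0 -0.5 -0.4 20 0 0 0;0 0 0 25 0 0 0;0 0 0 10 0 0 0;0 0 0 5 0 0 0;0 0 0 5 0 0 0;0 0 0 5 0 0 0;0 0 0 5 0 0 0;0 0 0 0 0 0 0'
python3 -m creep '0 0 0 5 0 0 0;0 0 0 5 0 0 0;0 0 0 3 0 0 0;0 0 0 1 0 0 0;0 0 0 0 0 0 0'
python3 -m creep '0 0 0 1 0 0 0;0 0 0 0 0 0 0'
```

```text
time_s: 31.65
eef_pos: [576.6, -84.4, 65.4]
ee_rot: [1.0, 0.008, 0.001, -0.0]
contact_force: [-0.6, -0.3, -2.0]
opening: 0.358
grip_force: 30.0
time_s: 32.15
eef_pos: [576.7, -84.6, 51.6]
ee_rot: [1.0, 0.008, 0.001, 0.0]
contact_force: [-0.4, -0.8, -1.6]
opening: 0.363
grip_force: 30.0
time_s: 32.35
eef_pos: [576.7, -84.5, 50.7]
ee_rot: [1.0, 0.008, 0.002, 0.0]
contact_force: [-0.6, 0.0, -2.2]
opening: 0.36
grip_force: 30.0
```

```bash
python3 -m creep '0 0 0 1 0 0 0;0 0 0 1 0 0 0;0 0 0 0 0 0 0'
python3 -m creep '0 0 0 1 0 0 0;0 0 0 0 0 0 0'
```

```text
time_s: 32.65
eef_pos: [576.7, -84.5, 48.6]
ee_rot: [1.0, 0.008, 0.001, -0.0]
contact_force: [-1.2, -0.3, -2.5]
opening: 0.365
grip_force: 30.0
time_s: 32.85
eef_pos: [576.8, -84.6, 47.9]
ee_rot: [1.0, 0.008, 0.002, -0.0]
contact_force: [-1.7, -0.3, 3.6]
opening: 0.359
grip_force: 30.0
```

```bash
python3 -m creep '0 0 0 0.5 0 0 0;0 0 0 0 0 0 0'
python3 -m creep '0 0 0 -0.3 0 0 0;0.5 0 0 0 0 0 0;0.55 0 0 0 0 0 0;0.55 0 0 0 0 0 0;0.55 0 0 -10 0 0 0;0.55 0 0 -30 0 0 0;0.55 0 0 -40 0 0 0;0.55 0 0 -40 0 0 0'
python3 -m creep '0.6 0 0 -30 0 0 0;0.6 0 -30 0 0 0 0;0.6 0 -40 0 0 0 0;0.6 0 -40 0 0 0 0;0.6 0 -40 0 0 0 0;0.6 0 -40 0 0 0 0;0.6 0 -40 0 0 0 0;0.6 0 0 0 0 0 0'
python3 - <<'E'
from h import *
for n in('top','side'):
    im,d=snap(n); print(n); comps(n,d,75,125,8,(395,580,280,440))
    P=pts(n,d)
    for y in(-85,-5,75):
        m=(abs(P[...,1]-y)<20)&(P[...,0]>520)&(P[...,0]<628)&(P[...,2]>68)&(P[...,2]<100); print(y,m.sum(),P[m].mean(0).round(1),np.percentile(P[m][:,2],[10,50,90]).round(1))
    if n=='side': cv2.imwrite('pics/s5.png',cv2.resize(im[130:384,150:350],None,fx=2.3,fy=2.3,interpolation=cv2.INTER_CUBIC)[...,::-1])
plan((436,339,175),0)
E
```

```text
time_s: 33.05
eef_pos: [576.9, -84.6, 47.8]
ee_rot: [1.0, 0.008, 0.002, -0.0]
contact_force: [-4.3, 2.2, 11.5]
opening: 0.363
grip_force: 30.0
time_s: 33.85
eef_pos: [576.0, -84.8, 169.3]
ee_rot: [1.0, 0.008, 0.001, 0.0]
contact_force: [0.1, 0.6, -0.1]
opening: 0.549
grip_force: 0.0
time_s: 34.65
eef_pos: [572.0, 151.2, 197.4]
ee_rot: [1.0, 0.012, 0.001, -0.0]
contact_force: [0.4, -0.2, -0.2]
opening: 0.601
grip_force: 0.0
top
px [133. 205.] n 52 ctr [533.3 364.3] size [41.3 12.3] ang 15.7 mean [536.8 364.8 102.2] zpct [ 81.1 104.3 112.1]
-85 322 [574.7 -85.3  77.2] [72.6 77.2 82.1]
-5 312 [571.6  -5.3  77.1] [72.3 77.  81.9]
75 263 [567.9  70.8  77.3] [73.  77.3 81.6]
side
px [188. 312.] n 181 ctr [537.  367.1] size [41.  12.5] ang 12.3 mean [534.3 368.4  99. ] zpct [ 77.8 104.9 108.3]
px [229. 326.] n 139 ctr [439.3 347.5] size [20.9 19.6] ang 74.3 mean [437.2 349.6 106.4] zpct [ 80.1 113.6 117. ]
-85 372 [574.7 -81.8  78.2] [73.7 78.6 81.6]
-5 402 [572.4  -2.1  78. ] [74.4 78.2 81.4]
75 471 [574.   77.   77.9] [74.2 78.2 81.1]
at [572.3 145.9 197.9] F [ 0.2 -0.4 -0.1] op 0.598 | turn [ 0.    -0.003  0.018] shift [-136.3 -193.1   22.9] len 237.0
```

View pics/s5.png

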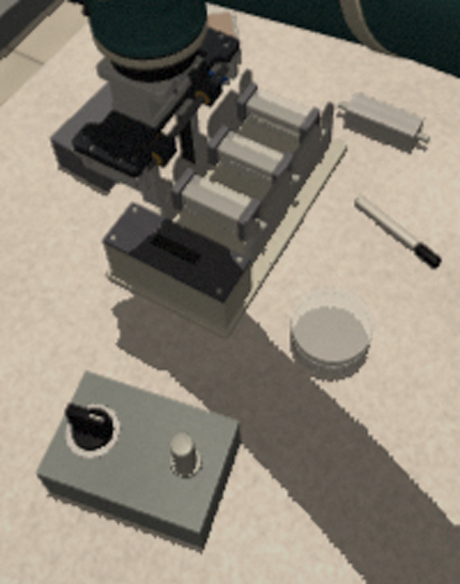

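All three cartridges now sit level in the rocker, with housing tops at z≈77. The control box shows the pin top at crop (182,440) and the switch at (90,420). I get the pin position by ray and depth.

Run:
```python
from h import *
im,d=load('side'); P=pts('side',d); 
m=(P[...,2]>111)&(P[...,0]>410)&(P[...,0]<470)&(P[...,1]>310)&(P[...,1]<380); print('pin top',m.sum(),P[m].mean(0), [np.round((P[m][:,:2].min(0)+P[m][:,:2].max(0))/2,1)])
print('ray',ray('side',229.1,321.3,114)); v,u=np.nonzero(m); print(u.mean(),v.mean(),ray('side',u.mean(),v.mean(),114))
m=(P[...,2]>104)&(P[...,0]>490)&(P[...,0]<580)&(P[...,1]>310)&(P[...,1]<420); v,u=np.nonzero(m);q=ray('side',u,v,111)[:,:2]; print('key top',m.sum(),cv2.minAreaRect(q.astype(np.float32)))
g=im.mean(-1); c=im[225:255,205:250]
# slot dark mask on plate
m=(g<28)&(abs(P[...,0]-573)<50)&(abs(P[...,1]-160)<14)&(P[...,2]>70)&(P[...,2]<90); v,u=np.nonzero(m); q=ray('side',u,v,81)[:,:2]; print('slot',m.sum(),cv2.minAreaRect(q.astype(np.float32)),q.mean(0))
im,d=load('top');P=pts('top',d); m=(P[...,2]>104)&(P[...,0]>400)&(P[...,0]<470)&(P[...,1]>310)&(P[...,1]<380); v,u=np.nonzero(m); print('top pin',m.sum(), ray('top',u.mean(),v.mean(),114) if m.sum() else '')
plan((438,346.5,150),90)
```

```text
pin top 84 [439.34577582 347.49187667 114.95660518] [array([439.7, 347.3])]
ray [440.35067116 343.97913996 114.        ]
228.54761904761904 322.8333333333333 [439.58614456 347.27790653 114.        ]
key top 96 ((535.097412109375, 368.1287536621094), (40.15699768066406, 11.490751266479492), 11.765907287597656)
slot 133 ((573.6967163085938, 159.3308563232422), (18.93982696533203, 62.800079345703125), 87.7043228149414) [574.32101536 159.23736943]
top pin 0 
at [572.3 145.9 197.9] F [ 0.2 -0.4 -0.1] op 0.598 | turn [ 0.003 -0.002 -1.553] shift [ 200.6 -134.3   47.9] len 246.0
```

```bash
python3 -m creep '0.6 0 0 0 0 0 -0.141;0.6 0 0 0 0 0 -0.141;0.6 0 0 0 0 0 -0.141;0.6 0 0 0 0 0 -0.141;0.6 0 0 0 0 0 -0.141;0.6 0 0 0 0 0 -0.141;0.6 0 0 0 0 0 -0.141;0.6 0 0 0 0 0 -0.141'
python3 -m creep '0.6 0 0 0 0 0 -0.141;0.6 0 0 0 0 0 -0.141;0.6 0 0 0 0 0 -0.141;0.6 25 -15 0 0 0 0;0.6 40 -26 0 0 0 0;0.6 40 -26 0 0 0 0;0.6 40 -26 0 0 0 0;0.6 40 -26 0 0 0 0'
python3 -m creep '0.6 15 -14 30 0 0 0;0.6 0 0 0 0 0 0;0.6 0 0 0 0 0 0'
python3 - <<'E'
from h import *
plan((439,346.5,73),90)
im,d=snap('side'); comps('side',d,145,220,20,(390,500,300,400)); cv2.imwrite('pics/s6.png',cv2.resize(im[240:384,150:320],None,fx=3,fy=3,interpolation=cv2.INTER_CUBIC)[...,::-1])
E
```

```text
time_s: 35.55
eef_pos: [572.6, 143.5, 198.0]
ee_rot: [0.84, 0.543, 0.001, 0.001]
contact_force: [-0.6, -0.3, 0.6]
opening: 0.602
grip_force: 0.0
time_s: 36.35
eef_pos: [453.5, 330.6, 197.7]
ee_rot: [0.709, 0.705, 0.001, 0.001]
contact_force: [1.4, -0.1, 0.8]
opening: 0.597
grip_force: 0.0
time_s: 36.65
eef_pos: [440.8, 344.3, 167.4]
ee_rot: [0.709, 0.705, 0.001, 0.001]
contact_force: [1.5, -0.2, -0.0]
opening: 0.601
grip_force: 0.0
at [440.8 344.3 167.4] F [ 1.5 -0.2 -0. ] op 0.601 | turn [ 0.003  0.001 -0.005] shift [ 2.2 -1.8 94.4] len 94.0
px [210. 303.] n 43 ctr [473.  350.6] size [15.2  7.3] ang 42.5 mean [473.  351.4 187.9] zpct [170.1 186.7 206.5]
px [239. 321.] n 28 ctr [405.3 352.8] size [11.9  5.1] ang 26.1 mean [404.5 352.8 188.6] zpct [175.9 186.8 204.1]
```

View pics/s6.png

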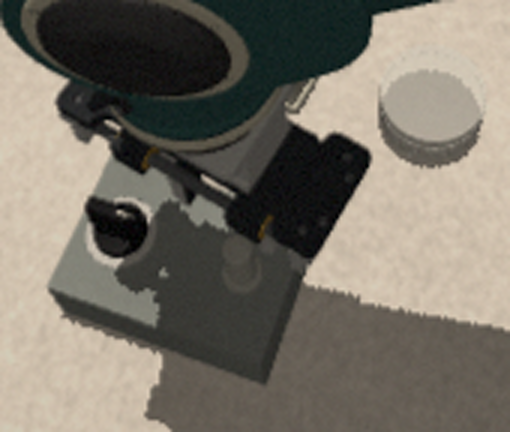

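The view shows the fingers above the pin, which is at crop (240,250). I go down, grip and lift.

```bash
python3 -m creep '0.6 2.2 -0.5 30 0 0 0;0.6 0 0 35 0 0 0;0.6 0 0 20 0 0 0;0.6 0 0 9 0 0 0;0.6 0 0 0 0 0 0;0.2 0 0 0 0 0 0;0.2 0 0 0 0 0 0;0.1 0 0 0 0 0 0'
python3 -m creep '0 0 0 0 0 0 0;0 0 0 0 0 0 0;0 0 0 0 0 0 0;0 0 0 0 0 0 0'
python3 -m creep '0 0 0 -3 0 0 0;0 0 0 -10 0 0 0;0 0 0 -20 0 0 0;0 0 0 -25 0 0 0;0 0 0 -30 0 0 0;0 0 0 0 0 0 0;0 0 0 0 0 0 0'
python3 -c "
from h import *
plan((574,159.5,140),90)"
```

```text
time_s: 37.5
eef_pos: [440.3, 348.4, 74.0]
ee_rot: [0.708, 0.706, 0.002, 0.001]
contact_force: [-0.2, -0.1, 0.2]
opening: 0.38
grip_force: 0.0
time_s: 37.9
eef_pos: [440.0, 348.2, 73.4]
ee_rot: [0.708, 0.706, 0.001, 0.001]
contact_force: [-1.8, -1.0, 6.6]
opening: 0.23
grip_force: 30.0
time_s: 38.6
eef_pos: [439.6, 348.3, 161.6]
ee_rot: [0.708, 0.706, 0.002, 0.001]
contact_force: [-0.5, 0.2, -1.7]
opening: 0.23
grip_force: 30.0
at [439.6 348.3 161.6] F [-0.5  0.2 -1.7] op 0.23 | turn [ 0.003 -0.001 -0.003] shift [-188.8  134.4   21.6] len 233.0
```

```bash
python3 -m creep '0 -22 14 0 0 0 0;0 -35 22 0 0 0 0;0 -35 22 0 0 0 0;0 -35 22 0 0 0 0;0 -35 21 0 0 0 0;0 -26 15 10 0 0 0;0 0 0 5 0 0 0;0 0 0 0 0 0 0'
python3 - <<'E'
from h import *
plan((556,160,114),90)
im,d=snap('side'); P=pts('side',d); comps('side',d,88,128,8,(520,600,130,190))
cv2.imwrite('pics/s7.png',cv2.resize(im[190:290,170:290],None,fx=5,fy=5,interpolation=cv2.INTER_CUBIC)[...,::-1])
E
```

```text
time_s: 39.4
eef_pos: [554.4, 159.0, 144.9]
ee_rot: [0.709, 0.706, -0.0, 0.001]
contact_force: [-1.0, 1.0, -1.6]
opening: 0.228
grip_force: 30.0
at [554.4 159.  144.9] F [-1.   1.  -1.6] op 0.228 | turn [ 0.001  0.001 -0.004] shift [ 1.   1.6 30.9] len 31.0
px [232. 237.] n 26 ctr [552.2 161.1] size [11.   4.8] ang 35.1 mean [551.8 161.1 105.2] zpct [ 92.7 105.7 116.3]
```

View pics/s7.png

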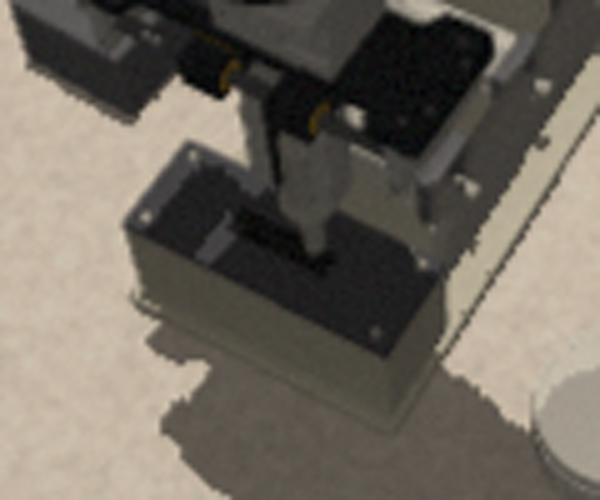

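The view shows the pin tip at crop (315,250), over the near end of the slot, which runs from (235,215) to (330,265). The depth suggests a +1.5 mm y correction. I lower it in small steps.

```bash
python3 -m creep '0 1.5 1 3 0 0 0;0 0 0 3 0 0 0;0 0 0 3 0 0 0;0 0 0 0 0 0 0'
python3 -m creep '0 0 0 3 0 0 0;0 0 0 3 0 0 0;0 0 0 3 0 0 0;0 0 0 0 0 0 0'
```

```text
time_s: 39.85
eef_pos: [555.8, 161.5, 137.0]
ee_rot: [0.708, 0.706, 0.001, 0.001]
contact_force: [0.3, 0.8, -1.1]
opening: 0.227
grip_force: 30.0
time_s: 40.25
eef_pos: [556.0, 161.1, 128.0]
ee_rot: [0.708, 0.706, 0.001, 0.001]
contact_force: [-0.8, 0.0, -2.1]
opening: 0.228
grip_force: 30.0
```

```bash
python3 -m creep '0 0 0 4 0 0 0;0 0 0 4 0 0 0;0 0 0 3 0 0 0;0 0 0 0 0 0 0'
python3 -m creep '0 0 0 1 0 0 0;0 0 0 1 0 0 0;0 0 0 0 0 0 0'
python3 -m creep '0 0 0 1 0 0 0;0 0 0 0 0 0 0'
```

```text
time_s: 40.65
eef_pos: [556.0, 161.1, 116.9]
ee_rot: [0.708, 0.706, 0.001, 0.001]
contact_force: [0.3, 0.4, -1.7]
opening: 0.229
grip_force: 30.0
time_s: 40.95
eef_pos: [556.2, 161.2, 115.3]
ee_rot: [0.708, 0.706, 0.001, 0.001]
contact_force: [0.3, 0.8, -1.9]
opening: 0.23
grip_force: 30.0
time_s: 41.15
eef_pos: [556.3, 161.2, 114.4]
ee_rot: [0.708, 0.706, 0.001, 0.001]
contact_force: [0.9, -0.1, -2.0]
opening: 0.228
grip_force: 30.0
```

```bash
python3 -m creep '0 0 0 0.7 0 0 0;0 0 0 0 0 0 0'
python3 -m creep '0 0 0 0.5 0 0 0;0 0 0 0 0 0 0'
```

```text
time_s: 41.35
eef_pos: [556.5, 161.2, 114.2]
ee_rot: [0.708, 0.706, 0.001, 0.001]
contact_force: [-2.6, -0.3, 7.3]
opening: 0.23
grip_force: 30.0
time_s: 41.55
eef_pos: [556.6, 161.3, 114.1]
ee_rot: [0.708, 0.706, 0.002, 0.001]
contact_force: [-5.0, -0.6, 14.8]
opening: 0.229
grip_force: 30.0
```

```bash
python3 -m creep '0 0 2 -0.4 0 0 0;0 0 0 0 0 0 0' | grep -E 'eef|force'
python3 -m creep '0 0 2 0 0 0 0;0 0 0 0 0 0 0'| grep -E 'eef|contact'
python3 -m creep '0 0 2 0 0 0 0;0 0 0 0 0 0 0'| grep -E 'eef|contact'
```

```text
eef_pos: [558.3, 161.3, 114.2]
contact_force: [-4.2, 0.2, 9.8]
grip_force: 30.0
eef_pos: [560.1, 161.3, 114.1]
contact_force: [-4.0, 0.6, 9.7]
eef_pos: [562.4, 161.3, 114.0]
contact_force: [-1.0, 0.5, 3.6]
```

```bash
python3 -m creep '0 0 0 0.5 0 0 0;0 0 0 0 0 0 0'| grep -E 'eef|contact'
python3 -m creep '0 0 2 0 0 0 0;0 0 0 0 0 0 0'| grep -E 'eef|contact'
```

```text
eef_pos: [562.5, 161.3, 113.5]
contact_force: [-0.8, 0.5, 6.0]
eef_pos: [564.3, 161.1, 113.0]
contact_force: [0.1, 0.3, -1.9]
```

```bash
python3 -m creep '0 0 0 1 0 0 0;0 0 0 0 0 0 0'| grep -E 'eef|contact'
python3 -m creep '0 0 1.5 1 0 0 0;0 0 0 0 0 0 0'| grep -E 'eef|contact'
python3 -m creep '0 0 0 1 0 0 0;0 0 0 0 0 0 0'| grep -E 'eef|contact'
```

```text
eef_pos: [564.3, 161.1, 112.0]
contact_force: [1.1, 0.3, -1.0]
eef_pos: [565.7, 161.1, 111.0]
contact_force: [-0.9, 0.8, -1.3]
eef_pos: [565.6, 161.2, 110.0]
contact_force: [-0.3, -0.6, -1.4]
```

```bash
python3 -m creep '0 0 0 1 0 0 0;0 0 0 1 0 0 0;0 0 0 0 0 0 0'| grep -E 'eef|contact'
python3 -m creep '0 0 0 1 0 0 0;0 0 0 0 0 0 0'| grep -E 'eef|contact'
python3 -m creep '0 0 0 1 0 0 0;0 0 0 0 0 0 0'| grep -E 'eef|contact'
```

```text
eef_pos: [565.8, 161.2, 108.1]
contact_force: [0.9, -1.4, -1.6]
eef_pos: [565.8, 161.2, 107.1]
contact_force: [1.3, 0.7, -1.1]
eef_pos: [565.8, 161.2, 106.1]
contact_force: [2.4, 0.8, -2.0]
```

```bash
python3 -m creep '0 0 0.6 1 0 0 0;0 0 0 0 0 0 0'| grep -E 'eef|contact'
python3 -m creep '0 0 0 1.5 0 0 0;0 0 0 0 0 0 0'| grep -E 'eef|contact'
python3 -m creep '0 0 0 1.5 0 0 0;0 0 0 0 0 0 0'| grep -E 'eef|contact'
```

```text
eef_pos: [566.1, 161.1, 104.9]
contact_force: [0.1, -0.3, -1.6]
eef_pos: [566.2, 161.1, 103.4]
contact_force: [0.6, 0.7, -0.6]
eef_pos: [566.2, 161.2, 101.9]
contact_force: [-0.4, 1.0, -1.9]
```

```bash
python3 -m creep '0 0 0 2 0 0 0;0 0 0 1 0 0 0;0 0 0 0 0 0 0'| grep -E 'eef|contact'
python3 -m creep '0 0 0 2 0 0 0;0 0 0 0 0 0 0'| grep -E 'eef|contact'
python3 -m creep '0 0 0 1 0 0 0;0 0 0 0 0 0 0'| grep -E 'eef|contact'
python3 -m creep '0 0 0 1 0 0 0;0 0 0 0 0 0 0'| grep -E 'eef|contact'
```

```text
eef_pos: [566.3, 161.1, 99.0]
contact_force: [-0.0, -1.7, -1.5]
eef_pos: [566.3, 161.1, 96.9]
contact_force: [-0.4, 0.3, -1.2]
eef_pos: [566.3, 161.2, 96.0]
contact_force: [0.1, -0.4, -0.3]
eef_pos: [566.3, 161.1, 95.0]
contact_force: [-1.2, 0.1, -1.0]
```

```bash
python3 -m creep '0 0 0 0.7 0 0 0;0 0 0 0 0 0 0'| grep -E 'eef|contact'
python3 -m creep '0 0 0 0.5 0 0 0;0 0 0 0 0 0 0'| grep -E 'eef|contact'
```

```text
eef_pos: [566.4, 161.2, 94.5]
contact_force: [-0.7, 0.2, -1.4]
eef_pos: [566.4, 161.2, 94.3]
contact_force: [-2.9, -0.5, 7.3]
```

The pin is home, with the flange on the plate at TCP 94.3. I release it and move to the switch.

```bash
python3 -m creep '0 0 0 -0.3 0 0 0;0.4 0 0 0 0 0 0;0.55 0 0 0 0 0 0;0.55 0 0 0 0 0 0;0.55 0 0 -15 0 0 0;0.55 0 0 -30 0 0 0;0.55 0 0 -40 0 0 0;0.55 0 0 0 0 0 0'
python3 - <<'E'
from h import *
plan((537,367.3,150),192)
im,d=snap('side'); comps('side',d,84,140,8,(530,600,130,190)); P=pts('side',d)
m=(P[...,2]>104)&(P[...,2]<120)&(P[...,0]>490)&(P[...,0]<580)&(P[...,1]>310)&(P[...,1]<420); v,u=np.nonzero(m);q=ray('side',u,v,111)[:,:2]; print('key top',m.sum(),cv2.minAreaRect(q.astype(np.float32)))
E
```

```text
time_s: 46.55
eef_pos: [568.4, 161.2, 184.7]
ee_rot: [0.708, 0.706, 0.004, 0.002]
contact_force: [0.8, -1.0, 0.2]
opening: 0.551
grip_force: 0.0
at [568.4 161.2 184.7] F [ 0.8 -1.   0.2] op 0.551 | turn [ 0.009  0.006 -1.784] shift [-12.1 208.1  34.7] len 211.0
px [228. 234.] n 182 ctr [569.9 152.1] size [32.8 46.1] ang 37.4 mean [563.5 163.3 112.1] zpct [ 85.7 113.  136.7]
key top 93 ((535.554443359375, 368.2130432128906), (39.22772979736328, 11.46937370300293), 11.765908241271973)
```

```bash
python3 -m creep '0.5 0 0 0 0 0 -0.1375;0.5 0 0 0 0 0 -0.1375;0.5 0 0 0 0 0 -0.1375;0.5 0 0 0 0 0 -0.1375;0.5 0 0 0 0 0 -0.1375;0.5 0 0 0 0 0 -0.1375;0.5 0 0 0 0 0 -0.1375;0.5 0 0 0 0 0 -0.1375'
python3 -m creep '0.5 0 0 0 0 0 -0.1375;0.5 0 0 0 0 0 -0.1375;0.5 0 0 0 0 0 -0.1375;0.5 0 0 0 0 0 -0.1375;0.5 0 0 0 0 0 -0.1375;0.5 -2 28 0 0 0 0;0.5 -2 40 0 0 0 0;0.5 -2 40 0 0 0 0'
python3 -m creep '0.5 -2 40 0 0 0 0;0.5 -2 40 0 0 0 0;0.5 -2 20 10 0 0 0;0.5 0 0 10 0 0 0;0.5 0 0 0 0 0 0;0.5 0 0 0 0 0 0'
python3 - <<'E'
from h import *
plan((536.5,367.8,77),191.8)
im,d=snap('side'); comps('side',d,170,230,20,(470,600,300,430)); comps('side',d,84,140,20,(530,600,130,190))
cv2.imwrite('pics/s8.png',cv2.resize(im[190:384,130:300],None,fx=3,fy=3,interpolation=cv2.INTER_CUBIC)[...,::-1])
E
```

```text
time_s: 47.4
eef_pos: [565.8, 161.0, 178.9]
ee_rot: [0.232, 0.973, 0.0, 0.001]
contact_force: [-0.7, -0.0, 0.1]
opening: 0.499
grip_force: 0.0
time_s: 48.2
eef_pos: [548.6, 268.7, 179.0]
ee_rot: [-0.106, 0.994, -0.0, 0.001]
contact_force: [0.3, -0.2, -0.4]
opening: 0.496
grip_force: 0.0
time_s: 48.8
eef_pos: [534.3, 365.2, 158.9]
ee_rot: [-0.106, 0.994, -0.001, 0.001]
contact_force: [0.8, -1.1, 1.3]
opening: 0.502
grip_force: 0.0
at [534.3 365.2 158.9] F [ 0.8 -1.1  1.3] op 0.502 | turn [-0.002  0.002  0.006] shift [-2.7  2.1 81.9] len 82.0
px [190. 283.] n 80 ctr [535.8 338.2] size [19.5 10.2] ang 52.3 mean [533.7 337.1 191.4] zpct [171.5 190.4 213.7]
px [177. 310.] n 64 ctr [523.5 396.9] size [18.5  9. ] ang 46.8 mean [520.9 395.7 189.6] zpct [173.2 187.8 211.7]
px [228. 234.] n 179 ctr [563.3 157.8] size [36.  25.6] ang 54.6 mean [563.  163.5 113.2] zpct [ 86.1 116.5 137.4]
```

View pics/s8.png

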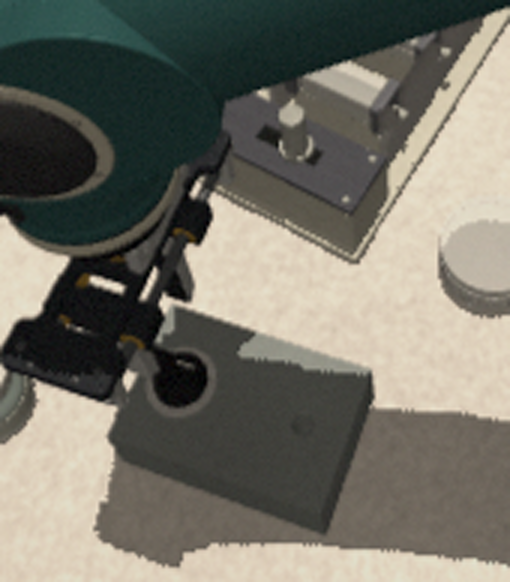

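The pin stands upright with its flange on the plate, at crop (295,135). The gripper is over the switch. I lower and pinch it.

```bash
python3 -m creep '0.5 -2 2 25 0 0 0;0.5 0 0 30 0 0 0;0.5 0 0 18 0 0 0;0.5 0 0 8 0 0 0;0.5 0 0 0 0 0 0;0.3 0 0 0 0 0 0;0.1 0 0 0 0 0 0;0 0 0 0 0 0 0'
python3 -m creep '0 0 0 0 0 0 0;0 0 0 0 0 0 0;0 0 0 0 0 0 0;0 0 0 0 0 0 0'
```

```text
time_s: 49.65
eef_pos: [536.0, 369.6, 79.1]
ee_rot: [-0.107, 0.994, 0.0, 0.002]
contact_force: [-0.5, -0.1, 0.2]
opening: 0.281
grip_force: 0.0
time_s: 50.05
eef_pos: [536.3, 367.2, 78.6]
ee_rot: [-0.106, 0.994, -0.001, 0.002]
contact_force: [-0.8, -12.2, 7.3]
opening: 0.131
grip_force: 30.0
```

```bash
python3 -m creep '0 0 -1.2 0 0 0 0;0 0 0 0 0 0 0'
python3 -m creep '0 0 0 0 0 0 0.1;0 0 0 0 0 0 0.1;0 0 0 0 0 0 0.1;0 0 0 0 0 0 0'; python3 -c "
from h import *
o=robot.get_obs(); print(o['wrist_torque'])"
```

```text
time_s: 50.25
eef_pos: [536.3, 367.1, 78.6]
ee_rot: [-0.106, 0.994, -0.001, 0.002]
contact_force: [-1.7, -6.0, 6.1]
opening: 0.127
grip_force: 30.0
time_s: 50.65
eef_pos: [536.3, 367.5, 78.6]
ee_rot: [0.045, 0.999, -0.0, 0.002]
contact_force: [-1.0, -5.3, 6.2]
opening: 0.125
grip_force: 30.0
[-1.27941062  0.00365413  0.01552436]
```

```bash
python3 -m creep '0 0 0 0 0 0 0.1;0 0 0 0 0 0 0.1;0 0 0 0 0 0 0.1;0 0 0 0 0 0 0.1;0 0 0 0 0 0 0.1;0 0 0 0 0 0 0.1;0 0 0 0 0 0 0.1;0 0 0 0 0 0 0'; python3 -c "
from h import *
o=robot.get_obs(); print(o['wrist_torque'])"
python3 -m creep '0 0 0 0 0 0 0.04;0 0 0 0 0 0 0.03;0 0 0 0 0 0 0'; python3 -c "
from h import *
o=robot.get_obs(); print(o['wrist_torque'])"
```

```text
time_s: 51.45
eef_pos: [536.6, 368.3, 78.7]
ee_rot: [0.384, 0.923, 0.001, 0.002]
contact_force: [5.0, -0.8, 2.4]
opening: 0.126
grip_force: 30.0
[-0.29581916 -1.11366356  0.13591168]
time_s: 51.75
eef_pos: [536.7, 368.3, 78.7]
ee_rot: [0.414, 0.91, 0.001, 0.002]
contact_force: [4.8, -0.2, 2.3]
opening: 0.123
grip_force: 30.0
[-0.09106714 -1.30259839  0.22893714]
```

```bash
python3 -m creep '0 0 0 0 0 0 0.03;0 0 0 0 0 0 0.02;0 0 0 0 0 0 0'; python3 -c "
from h import *
o=robot.get_obs(); print(o['wrist_torque'])"
```

```text
time_s: 52.05
eef_pos: [536.6, 368.5, 78.7]
ee_rot: [0.436, 0.9, 0.001, 0.002]
contact_force: [5.1, 0.8, 2.8]
opening: 0.133
grip_force: 30.7
[ 0.03501178 -1.24946241  0.54502642]
```

At the stop: the torque rose to 0.55 N m at 1.05+ rad. I let go wide and lift off.

```bash
python3 -m creep '0.5 0 0 0 0 0 0;1 0 0 0 0 0 0;1 0 0 0 0 0 0;1 0 0 0 0 0 0;1 0 0 0 0 0 0;1 0 0 0 0 0 0;1 0 0 0 0 0 0;1 0 0 0 0 0 0'
python3 -m creep '1 0 0 -15 0 0 0;1 0 0 -30 0 0 0;1 0 0 -40 0 0 0;1 0 0 -40 0 0 0;1 0 0 -30 0 0 0;1 0 0 0 0 0 0'
python3 - <<'E'
from h import *
im,d=snap('side','s9.png'); P=pts('side',d)
m=(P[...,2]>104)&(P[...,2]<120)&(P[...,0]>490)&(P[...,0]<580)&(P[...,1]>310)&(P[...,1]<420); v,u=np.nonzero(m);q=ray('side',u,v,111)[:,:2]; print('key top',m.sum(),cv2.minAreaRect(q.astype(np.float32)))
E
```

```text
time_s: 52.85
eef_pos: [535.8, 368.2, 78.1]
ee_rot: [0.438, 0.899, 0.001, 0.001]
contact_force: [0.3, -0.1, -0.1]
opening: 0.774
grip_force: 0.0
time_s: 53.45
eef_pos: [537.0, 368.7, 238.6]
ee_rot: [0.438, 0.899, 0.004, 0.003]
contact_force: [0.5, 0.2, 0.5]
opening: 1.0
grip_force: 0.0
key top 91 ((535.5523071289062, 368.2235107421875), (39.22772979736328, 11.490751266479492), 11.765877723693848)
```

View pics/s9.png

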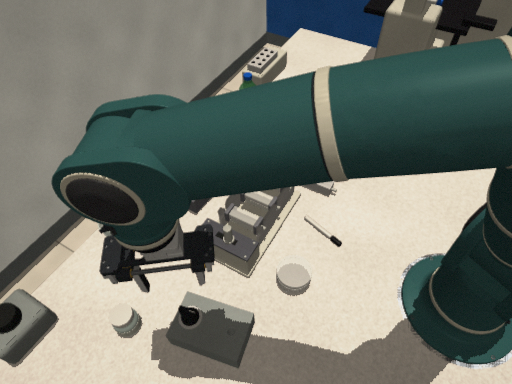

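The switch is back at its rest angle (190,315), and the pin (228,235) and the loaded cartridges are in place. One last depth check on the stations, then I hand in.

Run:
```python
from h import *
ok=[]
for n in('top','side'):
    im,d=snap(n); P=pts(n,d)
    for y in(-85,-5,75):
        m=(abs(P[...,1]-y)<18)&(P[...,0]>535)&(P[...,0]<612)&(P[...,2]>60)&(P[...,2]<100)
        print(n,y,m.sum(),np.median(P[m][:,2]).round(1) if m.any() else None)
print(robot.close_job())
```

```text
top -85 227 76.0
top -5 227 76.1
top 75 211 76.5
side -85 0 None
side -5 240 77.7
side 75 361 77.6
the job is handed in; nothing more can be done
None
```

The job is handed in: the bar lies flat on the bench, all three cartridges are seated, the pin is home in the drive slide, and the start switch was turned to its stop and has sprung back to rest.

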